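# Split the two-part bench mould and hook it open

## Robot

A 6-joint arm with a two-finger parallel gripper is mounted at the origin on the work surface. World frame = base frame: x ahead of the robot, y to its left, z up, the work surface at z = 0. Lengths are in mm, angles in rad, forces in N, time in s.
With the tool pointing down it reaches from about 325 to 875 mm from the base axis. Payload 4.4 kg.
Tool frame: the origin (TCP) lies between the finger pads; the fingertips stand 11 mm ahead of it and the grasp point (between the pads) lies 8 mm behind it; z points along the fingers, y is the line along which they close (so a half turn about z gives the same grasp; the last joint's range is limited). The gripper opens to 85 mm and grips with 20 to 120 N. Pads are 22 mm wide; open, the fingers measure 114 mm over their backs; the gripper's body (76 mm by 85 mm) begins 54 mm behind the grasp point. The pads swing forward as they close: fully open they stand 13 mm farther back than shut.
Start: joints at [1.016, 0.207, 1.542, -0, 1.393, -0.15], TCP at [225.936, 528.754, 242.282] pointing down, gripper open.
Joint ranges: [-2.73, 2.73], [-0.86, 2.22], [0.23, 2.46], [-1.11, 4.25], [0.08, 2.63], [-2.82, 2.82]. Speed limits (rad/s): [2.79, 2.79, 3.14, 3.14, 3.14, 3.14].

## Interface

Orientations are given as [roll, pitch, yaw] about the fixed x, y, z axes, in that order (R = Rz(yaw) Ry(pitch) Rx(roll)).
In Python, from plant import bot gives the robot as it stands.
- The arm moves only by the shell command python3 -m creep 'ROWS'. ROWS is JSON, one flat list of numbers, 7 for each row, row after row: the closure, from -1 (fully open) to 1 (shut), then the shift along the world's x, y, z normalised to -1 to 1, where 1 is 0.05 m, then the turn, a rotation vector about the world's x, y, z normalised to -1 to 1, where 1 is pi rad. A call has 1 to 5 rows; each row shifts and turns the commanded pose from where the row before left it; what a row does not reach is not made up. A row lasts 1/12 s, in which the tool goes at most 41.7 mm and 7.16 degrees, less where a joint would pass 70% of its speed; a pose out of reach is approached as far as the arm can. A call with a number of a shift or a turn outside -1 to 1 is refused whole. A call with a gripper value outside its range is refused whole. The fingers move at their own pace and stop on an object; the grip force is fixed at half the most. Time passes only in rows, so rows that do not move let the fingers close. It gives the time, the measured TCP pose, the force, the opening and the grip force at its end, in the units of the state.
- bot.sense(): the state, without advancing time (a new reading comes with each control period).
- bot.read_camera(name): name is "side" or "top" or "wrist"; returns (picture, depth): 384x512x3 uint8, red, green, blue; 384x512 float32, mm along the optical axis (not along the pixel's ray), 0 where there is no reading.
- bot.calibration(name): a dict with "fx", "fy", "cx", "cy" (pixels), "R" (3x3) and "t" (3): a world point X has camera coordinates R X + t. Camera axes: x right, y down, z forward; pixel columns grow to the right and rows downward; lengths in mm; the calibration is good to about 2 mm. A picture is of the moment at which its call begins: read the wrist's pose just before it. calibration takes no time and is no camera call; for the wrist camera it gives the pose at the moment of the call.
- bot.finish_job(): hands the job in; it is judged then, once.
Trained networks look in the newest picture that a camera, given by its name, has taken for a name from the list of things; names that differ only in an ending like _2 or _b are one class to them, and where a whole thing is asked for, a point or a joint stands for the part that bears it (a point fixed in the world has none). Each returns a list of dicts, best first, with "confidence" (0 to 1); they miss things now and then, are a little off and sometimes report something else, mostly with a low value. They report only what shows in the picture. A call takes as long as a camera call.
- bot.boxes_of(name, camera): "point" ([column, row] in pixels, amid what is visible of it).
- bot.masks_of(name, camera): "mask" (384x512 bool, what is visible of it) and "point" ([column, row] in pixels, amid what is visible of it).
- bot.mark_of(name, camera): "point" ([column, row] in pixels: a listed point, or the origin of a listed thing).
The state is a dict: "time": time; "joint_positions": joint angles; "qd": joint speeds; "tau": joint torques, N m; "position": TCP position; "orientation": TCP orientation; "ft_force": force on the tool from outside, world axes, zero at the start; "ft_torque": the same for the moment, N m; "gripper_width": opening from 0.0 (shut) to 1.0 (fully open); "gripper_force": force on a finger pad.
Only numpy, scipy, OpenCV 4.12 (cv2) and the standard library are available. Lean on these libraries where they do the work, as an engineer would, in place of code of your own. Each camera call takes 0.05 s, during which the arm holds its last target. There are 200 camera calls.

## Task

Split the bench mould: draw its sliding half off the fixed half, past the spring catch that holds them together, until it is fully open against its stops. Then swing the yellow hook in until its fork sits fully home around the steel pin on the sliding half, so the mould stays open, and let go. Leave the hammer, the brush and the loose brass casting where they lie.

Things in the scene. Friction and masses are not known exactly. Their poses are not given: they have to be found in the camera images.
- mould: Aluminium mould on a dark steel base, fixed to the table. Origin on the table at the base's middle, z up (mm). Base x -85..95, y -110..110, 12 high. Fixed half: block x -40..40, y -100..-55, top z 62. Sliding half: block x -40..40, 36 long in y, top z 62; shut at y -55..-19, slides +y on two rods to rubber stop collars. End block y 90..105, top z 52.
- mould_half (a joint): Opening of the sliding half along the mould's +y, in m: 0 shut (held by the spring catch), 0.070 fully open at the stops. It runs with about 2 N of friction and stays where it is left.
- lug (a point): Middle of the top face of the red pull lug, an upright plate on top of the sliding half: 40 mm in the mould's x, 10 mm thick in y, standing from z 62 to z 98 mm. It may be pushed from the fixed half's side (the fixed half's top there is at z 62) or pinched across its 10 mm.
- hook (a joint): Angle of the yellow hook, in rad: 0 closed (lying along the mould's +y, against its own stop, fork around the catch pin if the mould is fully open), growing as it swings out to the mould's +x side; limit 1.6. Vertical hinge axis, stiff (0.05 N m), stays where it is left.
- hook_hinge (a point): Point on the hook's vertical hinge axis, at the mould's x 58, y -77.5, z 44 mm. The hook is a yellow bar 8 x 8 mm (z 40..48), 124 mm long, with a fork near its end that opens towards the mould's -x when closed: two 6 mm prongs with an 18 mm gap centred 110.5 mm from the hinge.
- hook_knob (a point): Middle of the top of the hook's black round knob, 14 mm in diameter, z 48 to z 85 mm, on the bar behind the fork: with the hook closed it lies 110.5 mm in +y and 13 mm in +x from the hinge.
- catch_pin (a point): Top of the upright steel catch pin, 8 mm in diameter, z 34 to z 56 mm, on a ledge at the +x side of the sliding half (at the mould's x 58, 18 mm out from the block's side face, level with the block's middle in y); it travels with the sliding half and stands in the middle of the closed fork when the mould is fully open.
- hammer: Hammer lying on the table, 240 mm long, handle to its -x, about 0.35 kg. Bystander.
- brush: Hand brush lying on the table, 200 mm long, handle to its -x. Bystander.
- casting: Small brass toothed casting, 64 mm across, 32 mm high, standing on the table; origin at the centre of its underside. Bystander.
- spring_catch (a point): Top of the red spring-catch housing (22 x 20 mm, top at z 46) on the base at the mould's -x side, beside the shut sliding half. Its spring-loaded brass roller holds the halves together: about 10 to 15 N along +y is needed over the first 10 mm of travel.

How it is judged:
By the outcome, as a careful person would: the job done as asked, in the order asked, and still so for the second after the job is handed in, with the robot touching nothing.
It also fails if it takes over 46 s, if anything falls off the work surface, if the arm or the gripper's body presses on something with over 40 N, if the wrist force passes 120 N, or if a joint passes its speed limit or range.

## Working session

There is one attempt and no reset: what is moved stays moved. The work goes in short steps, Python scripts to look and compute and a shell command to move; the robot and the scene stay as the last step left them, time stands still between calls to the robot, and variables do not carry over. Pictures are saved under pics/ and viewed, at most 10 in all, crops included, and the job is handed in when it is done.

```bash
mkdir -p pics; cat > h.py <<'E'
from plant import bot
import numpy as np, cv2
def ray(cam,p,z):
    c=bot.calibration(cam);R=np.array(c["R"]);t=np.array(c["t"])
    d=R.T@np.array([(p[0]-c["cx"])/c["fx"],(p[1]-c["cy"])/c["fy"],1.]);o=-R.T@t
    return o+d*(z-o[2])/d[2]
def pt(cam,p,depth):
    c=bot.calibration(cam);R=np.array(c["R"]);t=np.array(c["t"])
    return R.T@(np.array([(p[0]-c["cx"])/c["fx"],(p[1]-c["cy"])/c["fy"],1.])*depth-t)
E
python3 - <<'E'
from h import *
np.set_printoptions(precision=1,suppress=True)
Z=dict(lug=98,hook_hinge=44,hook_knob=85,catch_pin=56,spring_catch=46,mould=0,casting=0)
for cam in("top","side"):
    im,d=bot.read_camera(cam); cv2.imwrite(f"pics/{cam}0.png",im[:,:,::-1])
    for n,z in Z.items():
        for r in bot.mark_of(n,cam)[:1]: print(cam,n,r["confidence"],np.array(r["point"]),ray(cam,r["point"],z))
s=bot.sense();print(s["time"],s["position"],s["orientation"],s["ft_force"])
E
```

```text
top lug 0.75 [240.  249.9] [487.3  76.9  98. ]
top hook_hinge 0.75 [266.8 231.8] [527.1  21.2  44. ]
top hook_knob 0.64 [266.2 180.5] [632.7  24.8  85. ]
top catch_pin 0.98 [249.6 226.9] [536.5  58.4  56. ]
top spring_catch 0.8 [221.3 275.4] [433.2 117.1  46. ]
top mould 0.83 [222.1 244.5] [499.3 120.    0. ]
top casting 0.93 [254.  137.8] [746.   51.8   0. ]
side lug 0.89 [209.7 185.2] [488.7  83.7  98. ]
side hook_hinge 0.59 [225.2 218. ] [522.1  28.9  44. ]
side hook_knob 0.69 [274.9 205.5] [635.9  30.6  85. ]
side spring_catch 0.56 [185.4 188.5] [423.2 119.3  46. ]
side mould 0.77 [217.9 201.5] [499.7 112.6   0. ]
side casting 0.95 [318.7 216.9] [749.7  57.    0. ]
0.8 [225.9 528.8 242.3] [3.1 0.  2.7] [-0.5 -0.2 -0.8]
```

```bash
python3 - <<'E'
import cv2,numpy as np
a=cv2.imread("pics/top0.png")[110:310,150:350];b=cv2.imread("pics/side0.png")[110:310,130:390]
cv2.imwrite("pics/c0.png",np.hstack([cv2.resize(a,(345,345)),cv2.resize(b,(449,345))]))
E
python3 - <<'E'
from h import *
# fit mould pose from points
from scipy.optimize import least_squares
L=np.array([[0,-37],[58,-77.5],[58,-37],[-51,-37]])
print(bot.sense()["orientation"])
for nm,W in dict(top=[[487.3,76.9],[527.1,21.2],[536.5,58.4]],side=[[488.7,83.7],[522.1,28.9]],mix=[[488,80],[525,25],[536.5,58.4]]).items():
    W=np.array(W);l=L[:len(W)]
    A=(l-l.mean(0));B=W-W.mean(0)
    th=np.arctan2((A[:,0]*B[:,1]-A[:,1]*B[:,0]).sum(),(A*B).sum());R=np.array([[np.cos(th),-np.sin(th)],[np.sin(th),np.cos(th)]])
    t=W.mean(0)-R@l.mean(0); print(nm,th,t,(l@R.T+t-W).tolist())
E
```

```text
[3.14152324e+00 2.77591134e-05 2.73778535e+00]
top -0.3315590065837558 [496.84457576 112.50291256] [[-2.499572485154488, 0.6180802355184198], [-0.6419435424048743, -0.8561442967670381], [3.141516027559419, 0.2380640612486431]]
side -0.41386089495082157 [501.8712553  120.37893929] [[-1.7081931467586742, 2.802664204861557], [1.708193146758731, -2.802664204861564]]
mix -0.3799378752116223 [499.31931332 115.70542169] [[-2.402609378772013, 1.3439776313844902], [-0.5586665165803879, -2.7779142777788053], [2.9612758953524008, 1.433936646394315]]
```

View pics/c0.png

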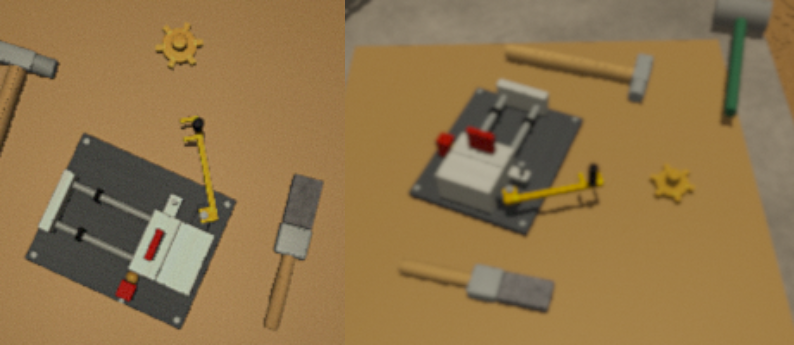

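The top view shows the shut mould with its +y pointing left and slightly up. The hook is swung out with its knob near (266,180), and the catch pin is at (250,227). I'll refine the yaw using the base outline.

```bash
python3 - <<'E'
from h import *
np.set_printoptions(precision=1,suppress=True)
im,d=bot.read_camera("top")
r=bot.masks_of("mould","top"); m=r[0]["mask"]; print(r[0]["confidence"],m.sum())
# dark base pixels + mould mask near
g=((im.max(2)<95)).astype(np.uint8); roi=np.zeros_like(g);roi[180:310,155:295]=1;g*=roi
n,lab,st,_=cv2.connectedComponentsWithStats(g);k=1+st[1:,4].argmax();print(st[k])
ys,xs=np.nonzero(lab==k)
P=np.array([ray("top",(x,y),12)[:2] for x,y in zip(xs,ys)],np.float32)
(c,sz,a)=cv2.minAreaRect(P);print(c,sz,a);print(cv2.boxPoints((c,sz,a)))
# lug: red depth
red=((im[:,:,0]>130)&(im[:,:,1]<60)).astype(np.uint8)
n,lab,st,ce=cv2.connectedComponentsWithStats(red)
for i in range(1,n):
  if st[i,4]>15:
    ys,xs=np.nonzero(lab==i);Q=np.array([pt("top",(x,y),d[y,x]) for x,y in zip(xs,ys)]);z=np.percentile(Q[:,2],90);T=Q[Q[:,2]>z-8]
    (c2,s2,a2)=cv2.minAreaRect(T[:,:2].astype(np.float32));print(st[i],ce[i],np.median(T,0),z,c2,s2,a2)
E
```

```text
0.83 8137
[ 165  188  122  113 5479]Traceback (most recent call last):
  File "<stdin>", line 9, in <module>
  File "h.py", line 4, in ray
    c=bot.calibration(cam);R=np.array(c["R"]);t=np.array(c["t"])
ValueError: time passes only in moves, steps and waits
```

```bash
sed -i 's/c=bot.calibration(cam)/c=cal(cam)/; 2a C={}\ndef cal(c):\n    if c not in C: C[c]=bot.calibration(c)\n    return C[c]' h.py; python3 - <<'E'
from h import *
np.set_printoptions(precision=1,suppress=True)
im,d=bot.read_camera("top")
g=((im.max(2)<95)).astype(np.uint8); roi=np.zeros_like(g);roi[180:310,155:295]=1;g*=roi
n,lab,st,_=cv2.connectedComponentsWithStats(g);k=1+st[1:,4].argmax()
ys,xs=np.nonzero(lab==k)
P=np.array([ray("top",(x,y),12)[:2] for x,y in zip(xs,ys)],np.float32)
(c,sz,a)=cv2.minAreaRect(P);print(c,sz,a);print(cv2.boxPoints((c,sz,a)))
red=((im[:,:,0]>130)&(im[:,:,1]<60)).astype(np.uint8)
n,lab,st,ce=cv2.connectedComponentsWithStats(red)
for i in range(1,n):
  if st[i,4]>15:
    ys,xs=np.nonzero(lab==i);Q=np.array([pt("top",(x,y),d[y,x]) for x,y in zip(xs,ys)]);z=np.percentile(Q[:,2],90);T=Q[Q[:,2]>z-8]
    (c2,s2,a2)=cv2.minAreaRect(T[:,:2].astype(np.float32));print(st[i],ce[i],np.median(T,0),z,c2,s2,a2)
E
```

```text
(503.5589294433594, 111.56245422363281) (218.20211791992188, 178.6575469970703) 66.76402282714844
[[378.4  46.6]
 [542.6 -23.9]
 [628.7 176.6]
 [464.5 247.1]]
[234 243  10  18  65] [238.6 251.4] [485.   79.1  97.4] 100.28506505290254 (484.4162902832031, 79.63969421386719) (7.018179893493652, 36.22211456298828) 66.8174819946289
[218 273  10  11  76] [222.5 278. ] [427.8 115.3  45.5] 47.64448661797444 (427.6962890625, 114.56321716308594) (17.940536499023438, 18.76151466369629) 69.64354705810547
```

```bash
python3 -m creep '[1,0.35,-0.69,0,0,0,0, 1,0.35,-0.69,0,0,0,0, 1,0.35,-0.69,0,0,0,0, 1,0.35,-0.69,0,0,0,0, 1,0.35,-0.69,0,0,0,0]'; python3 -m creep '[1,0.35,-0.69,0,0,0,0, 1,0.35,-0.69,0,0,0,0, 1,0.35,-0.69,0,0,0,0, 1,0.35,-0.69,0,0,0,0, 1,0.35,-0.69,0,0,0,0]'; python3 -m creep '[1,0.35,-0.69,-0.2,0,0,0, 1,0.35,-0.69,-0.2,0,0,0, 1,0.35,-0.69,-0.2,0,0,0, 1,0.3,-0.6,-0.2,0,0,0, 1,0,0,0,0,0,0]'
```

```text
time: 1.37
position: [313.8, 354.8, 242.4]
orientation: [3.141, 0.0, 2.739]
ft_force: [0.8, -0.2, -0.2]
gripper_width: 0.301
gripper_force: 0.0
time: 1.78
position: [401.5, 182.1, 242.7]
orientation: [3.141, 0.001, 2.738]
ft_force: [0.6, -0.1, 0.4]
gripper_width: 0.001
gripper_force: 0.0
time: 2.2
position: [469.8, 45.2, 200.8]
orientation: [-3.139, 0.0, 2.732]
ft_force: [0.1, 0.8, 0.1]
gripper_width: -0.001
gripper_force: 0.0
```

Next I'll go down from z 201 to 79, then push along ey = (0.394, 0.919).

```bash
python3 -m creep '[1,0,0,-0.7,0,0,0, 1,0,0,-0.7,0,0,0, 1,0,0,-0.6,0,0,0, 1,0,0,-0.44,0,0,0, 1,0,0,0,0,0,0]'; python3 -m creep '[1,0.04,0.092,0,0,0,0, 1,0.04,0.092,0,0,0,0, 1,0.04,0.092,0,0,0,0, 1,0.04,0.092,0,0,0,0, 1,0,0,0,0,0,0]'
```

```text
time: 2.62
position: [463.7, 51.0, 75.7]
orientation: [-3.138, -0.01, 2.738]
ft_force: [-1.2, 0.6, 0.3]
gripper_width: 0.002
gripper_force: 0.0
time: 3.03
position: [477.7, 67.6, 82.3]
orientation: [-3.139, 0.004, 2.74]
ft_force: [-2.6, -6.5, 0.5]
gripper_width: 0.002
gripper_force: 3.6
```

```bash
python3 - <<'E'
from h import *
im,d=bot.read_camera("side");cv2.imwrite("pics/s1.png",cv2.resize(im[130:280,130:330,::-1],(800,600)))
E
```

```text
(no output)
```

View pics/s1.png

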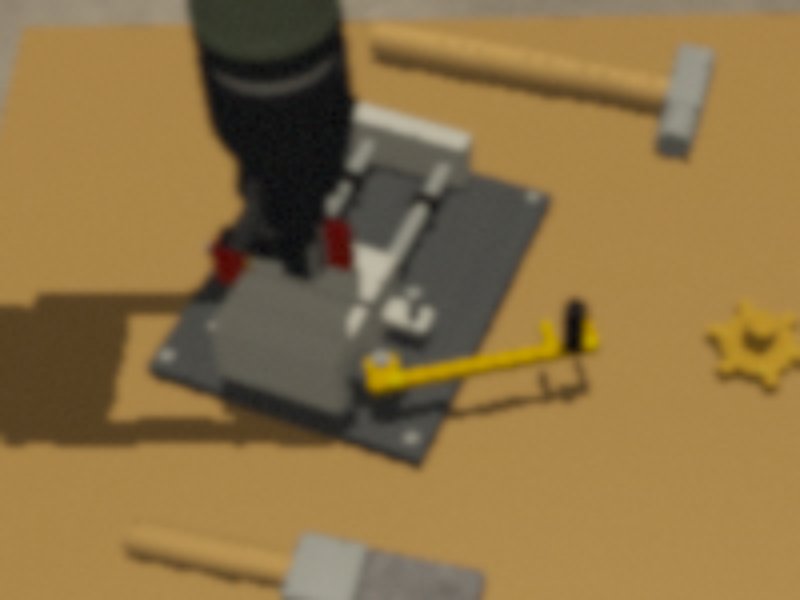

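The closed fingers at about (300,260) are just behind the red lug at (338,243), and the force shows contact. I'll push on.

```bash
python3 -m creep '[1,0.04,0.092,0,0,0,0, 1,0.04,0.092,0,0,0,0, 1,0.04,0.092,0,0,0,0, 1,0.04,0.092,0,0,0,0, 1,0,0,0,0,0,0]';python3 -m creep '[1,0.04,0.092,0,0,0,0, 1,0.04,0.092,0,0,0,0, 1,0.04,0.092,0,0,0,0, 1,0.04,0.092,0,0,0,0, 1,0,0,0,0,0,0]'
```

```text
time: 3.5
position: [486.0, 88.3, 81.5]
orientation: [3.14, 0.003, 2.739]
ft_force: [-0.3, -1.0, 0.7]
gripper_width: 0.002
gripper_force: 0.0
time: 3.92
position: [492.9, 106.7, 80.3]
orientation: [3.14, 0.0, 2.738]
ft_force: [0.1, -0.3, 0.2]
gripper_width: -0.001
gripper_force: 0.0
```

```bash
python3 -m creep '[1,0.04,0.092,0,0,0,0, 1,0.04,0.092,0,0,0,0, 1,0.04,0.092,0,0,0,0, 1,0.04,0.092,0,0,0,0, 1,0,0,0,0,0,0]';python3 -m creep '[1,0.03,0.07,0,0,0,0, 1,0.02,0.046,0,0,0,0, 1,0.02,0.046,0,0,0,0, 1,0,0,0,0,0,0]'
```

```text
time: 4.33
position: [500.7, 125.1, 80.1]
orientation: [3.14, -0.0, 2.738]
ft_force: [-0.6, 0.4, -0.4]
gripper_width: 0.002
gripper_force: 0.0
time: 4.67
position: [501.5, 127.1, 80.1]
orientation: [-3.129, -0.003, 2.74]
ft_force: [-8.6, -20.2, 10.1]
gripper_width: -0.0
gripper_force: 10.7
```

```bash
python3 -m creep '[1,-0.06,-0.14,0,0,0,0, 1,-0.06,-0.14,0,0,0,0, 1,-0.06,-0.14,0.2,0,0,0, 1,0,0,0.7,0,0,0, 1,0.1,-0.3,0.7,0,0,0]'; python3 -m creep '[1,0.35,-0.7,0.0,0,0,0, 1,0.35,-0.7,0,0,0,0, 1,0.35,-0.5,0,0,0,0, 1,0.35,-0.3,0,0,0,0, 1,0,0,0,0,0,0]'
python3 - <<'E'
from h import *
np.set_printoptions(precision=1,suppress=True)
O=np.array([499,113.5]);R=np.array([[.919,-.394],[.394,.919]])
for cam in("top","side"):
    im,d=bot.read_camera(cam); cv2.imwrite(f"pics/{cam}2.png",cv2.resize(im[130:310,150:390,::-1],(800,600)))
    for n,z in dict(lug=98,catch_pin=56,hook_knob=85).items():
        for r in bot.mark_of(n,cam)[:1]:
            w=ray(cam,r["point"],z); print(cam,n,r["confidence"],w,R@(w[:2]-O))
E
```

```text
time: 5.08
position: [496.9, 97.4, 159.5]
orientation: [-3.141, -0.007, 2.739]
ft_force: [1.3, 0.2, 0.0]
gripper_width: 0.0
gripper_force: 0.0
time: 5.5
position: [573.4, -17.6, 161.9]
orientation: [3.141, 0.006, 2.734]
ft_force: [0.3, 0.5, 0.3]
gripper_width: 0.001
gripper_force: 0.0
top lug 0.77 [511.7 150.7  98. ] [-3.  39.2]
top catch_pin 0.89 [558.4 127.1  56. ] [49.2 35.9]
top hook_knob 0.72 [632.9  28.6  85. ] [156.5 -25.3]
side lug 0.9 [516.6 141.1  98. ] [ 5.3 32.3]
side catch_pin 0.64 [566.6 114.5  56. ] [61.8 27.5]
side hook_knob 0.69 [632.6  27.9  85. ] [156.5 -26. ]
```

View pics/side2.png

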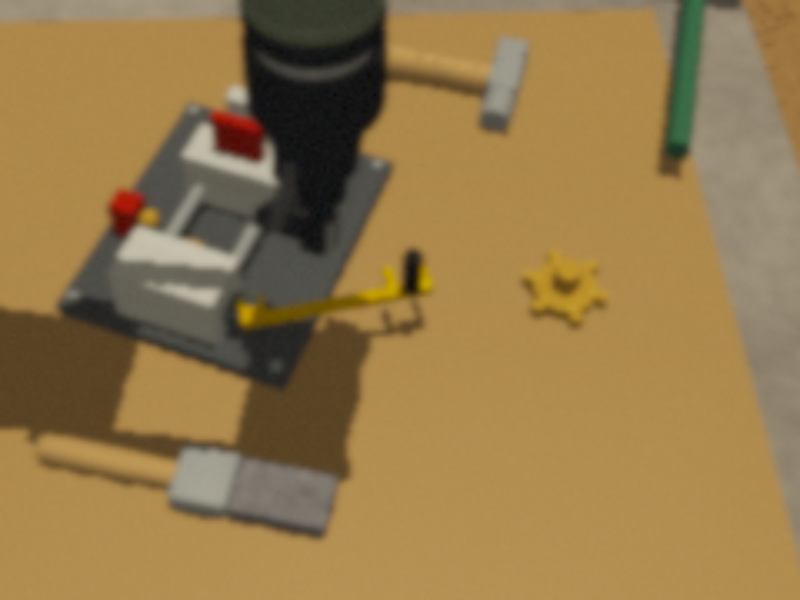

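The mould is open: the sliding half stands at the stops and the red lug is at (237,135). The knob is at (412,270). Next I'll turn the tool to the hook's frame and move to the outer side of the knob.

```bash
python3 -m creep '[1,0.14,0.024,0,0,0,-0.0385, 1,0.14,0.024,0,0,0,-0.0385, 1,0.14,0.024,0,0,0,-0.0385, 1,0.14,0.024,0,0,0,-0.0385, 1,0.14,0.024,0,0,0,-0.0385]'; python3 -m creep '[1,0.14,0.024,0,0,0,-0.0385, 1,0.14,0.024,0,0,0,-0.0385, 1,0.14,0.024,0,0,0,-0.0385, 1,0.14,0.024,0,0,0,-0.0385, 1,0,0,0,0,0,0]'; python3 -c "from h import *;print(bot.sense()['joint_positions'])"
```

```text
time: 6.32
position: [604.9, -7.2, 160.3]
orientation: [-3.141, -0.0, 2.128]
ft_force: [0.2, -0.5, 0.1]
gripper_width: 0.001
gripper_force: 0.0
time: 6.73
position: [633.7, -2.4, 160.4]
orientation: [3.141, -0.0, 1.649]
ft_force: [0.5, 0.5, -0.1]
gripper_width: -0.001
gripper_force: 0.0
[-1.40374932e-01  4.00417661e-01  1.46762646e+00  2.73747978e-04
  1.27258295e+00 -2.18186392e-01]
```

```bash
python3 -m creep '[1,0.03,-0.1,-0.5,0,0,0, 1,0,0,-0.5,0,0,0, 1,0,0,-0.5,0,0,0, 1,0,0,-0.36,0,0,0, 1,0,0,0,0,0,0]'; python3 - <<'E'
from h import *
h=np.array([521.8,19.4]);s=bot.sense();print(s["position"],s["orientation"])
f0=.077
def P(f,d):return h+111.3*np.array([np.cos(f),np.sin(f)])-d*np.array([-np.sin(f),np.cos(f)])
prev=P(f0,18);print("contact",prev)
for i in range(1,17):
    q=P(f0+i*.0606,18);print(i,np.round((q-prev)/50,3),q.round(1));prev=q
E
```

```text
time: 7.15
position: [629.7, -7.3, 62.1]
orientation: [-3.131, -0.002, 1.653]
ft_force: [-0.4, -0.5, -0.5]
gripper_width: 0.001
gripper_force: 0.0
[629.70639361  -7.26583829  62.13426661] [-3.13131173e+00 -2.39156075e-03  1.65265844e+00]
contact [634.15484495  10.01496846]
1 [0.007 0.136] [634.5  16.8]
2 [-0.001  0.137] [634.5  23.7]
3 [-0.009  0.136] [634.   30.5]
4 [-0.018  0.135] [633.1  37.3]
5 [-0.026  0.134] [631.8  44. ]
6 [-0.034  0.132] [630.1  50.6]
7 [-0.042  0.13 ] [628.1  57.1]
8 [-0.05   0.127] [625.6  63.5]
9 [-0.057  0.124] [622.7  69.7]
10 [-0.065  0.12 ] [619.5  75.7]
11 [-0.072  0.116] [615.9  81.5]
12 [-0.079  0.112] [612.   87.1]
13 [-0.085  0.107] [607.7  92.4]
14 [-0.092  0.101] [603.1  97.5]
15 [-0.098  0.096] [598.2 102.3]
16 [-0.103  0.09 ] [593.1 106.7]
```

```bash
python3 -m creep '[1,0.03,0.13,0.03,0,0,0, 1,0.02,0.14,0,0,0,0, 1,0,0.06,0,0,0,0, 1,0,0,0,0,0,0]'; python3 -m creep '[1,0.007,0.136,0,0,0,0.0193, 1,0,0.137,0,0,0,0.0193, 1,-0.01,0.136,0,0,0,0.0193, 1,-0.018,0.135,0,0,0,0.0193, 1,0,0,0,0,0,0]'
```

```text
time: 7.48
position: [638.5, 9.4, 71.1]
orientation: [3.138, 0.001, 1.651]
ft_force: [0.9, -1.2, 0.1]
gripper_width: 0.001
gripper_force: 0.0
time: 7.9
position: [636.7, 36.6, 70.3]
orientation: [3.139, 0.001, 1.895]
ft_force: [-0.2, 0.7, 0.0]
gripper_width: -0.0
gripper_force: 0.0
```

```bash
python3 -m creep '[1,-0.045,0.134,0,0,0,0.0193, 1,-0.055,0.132,0,0,0,0.0193, 1,-0.06,0.13,0,0,0,0.0193, 1,-0.06,0.127,0,0,0,0.0193, 1,0,0,0,0,0,0]'; python3 - <<'E'
from h import *
im,d=bot.read_camera("side"); cv2.imwrite("pics/side3.png",cv2.resize(im[130:310,150:390,::-1],(800,600)))
for r in bot.mark_of("hook_knob","side")[:1]: print(r["confidence"],ray("side",r["point"],85))
E
```

```text
time: 8.32
position: [624.9, 62.4, 69.6]
orientation: [3.141, 0.0, 2.135]
ft_force: [-0.3, -0.4, -0.6]
gripper_width: -0.003
gripper_force: 0.0
0.65 [617.40274117  84.99047137  85.        ]
```

View pics/side3.png

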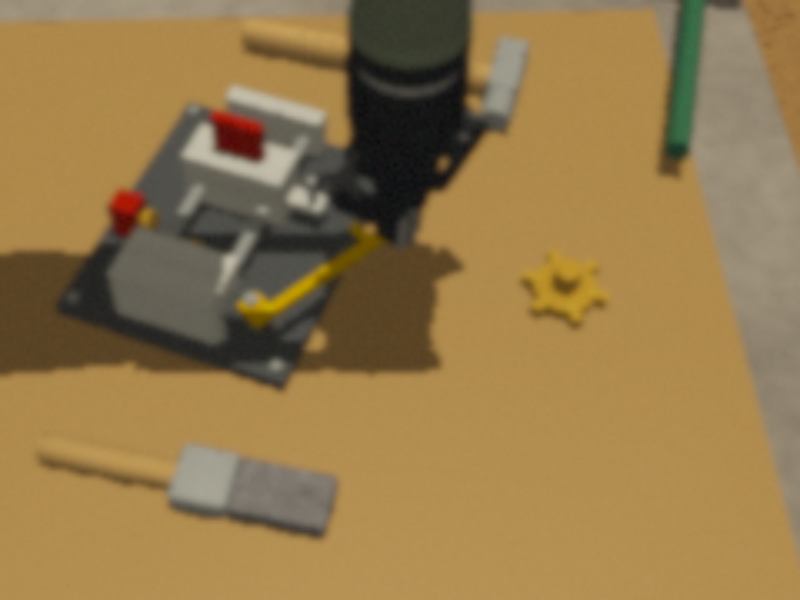

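The hook at (370,240) swings with the fingers, so I'll carry on to home.

```bash
python3 -m creep '[1,-0.057,0.124,0,0,0,0.0193, 1,-0.065,0.12,0,0,0,0.0193, 1,-0.072,0.116,0,0,0,0.0193, 1,-0.079,0.112,0,0,0,0.0193, 1,0,0,0,0,0,0]'; python3 -m creep '[1,-0.085,0.107,0,0,0,0.0193, 1,-0.092,0.101,0,0,0,0.0193, 1,-0.098,0.096,0,0,0,0.0193, 1,0,0,0,0,0,0]'
```

```text
time: 8.83
position: [611.1, 85.5, 69.1]
orientation: [3.141, -0.0, 2.377]
ft_force: [-0.9, -0.5, -0.9]
gripper_width: 0.004
gripper_force: 0.0
time: 9.17
position: [597.1, 100.5, 68.8]
orientation: [-3.141, -0.0, 2.557]
ft_force: [-1.2, -0.1, -0.5]
gripper_width: 0.003
gripper_force: 0.0
```

Now the final approach in small rows, pushing along −ex and watching the force.

```bash
python3 -m creep '[1,-0.07,0.065,0,0,0,0.0193, 1,-0.06,0.045,0,0,0,0, 1,0,0,0,0,0,0]'; python3 -m creep '[1,-0.04,0.018,0,0,0,0, 1,-0.04,0.018,0,0,0,0, 1,0,0,0,0,0,0]'
```

```text
time: 9.42
position: [591.4, 105.4, 69.1]
orientation: [-3.141, 0.001, 2.616]
ft_force: [0.1, -1.0, 0.3]
gripper_width: -0.001
gripper_force: 0.4
time: 9.67
position: [591.0, 105.6, 69.4]
orientation: [3.14, 0.01, 2.617]
ft_force: [9.5, -4.9, -5.8]
gripper_width: 0.002
gripper_force: 5.3
```

```bash
python3 -m creep '[1,-0.03,0.013,0,0,0,0, 1,0,0,0,0,0,0]'; python3 -m creep '[1,0.1,-0.04,0,0,0,0, 1,0.2,-0.09,0,0,0,0, 1,0.2,-0.09,0,0,0,0, 1,0.2,-0.09,0.4,0,0,0, 1,0,0,0.7,0,0,0]'; python3 -m creep '[1,0,-0.5,0.6,0,0,0, 1,0,-0.7,0.3,0,0,0, 1,0,-0.7,0,0,0,0, 1,0,-0.7,0,0,0,0, 1,0,0,0,0,0,0]'
python3 - <<'E'
from h import *
np.set_printoptions(precision=1,suppress=True)
O=np.array([499,113.5]);R=np.array([[.919,-.394],[.394,.919]])
ims=[]
for cam in("top","side"):
    im,d=bot.read_camera(cam); ims.append(cv2.resize(im[150:300,150:300,::-1],(400,400),interpolation=cv2.INTER_CUBIC))
    for n,z in dict(lug=98,catch_pin=56,hook_knob=85,hook_hinge=44).items():
        for r in bot.mark_of(n,cam)[:1]:
            w=ray(cam,r["point"],z); print(cam,n,r["confidence"],w,R@(w[:2]-O))
cv2.imwrite("pics/f4.png",np.hstack(ims))
E
```

```text
time: 9.83
position: [590.9, 105.6, 69.6]
orientation: [3.139, 0.012, 2.617]
ft_force: [12.7, -6.9, -7.8]
gripper_width: -0.003
gripper_force: 6.9
time: 10.25
position: [618.7, 91.6, 119.4]
orientation: [-3.137, -0.008, 2.617]
ft_force: [-0.2, 0.5, -0.3]
gripper_width: -0.0
gripper_force: 0.0
time: 10.67
position: [621.5, -43.8, 169.9]
orientation: [-3.139, 0.003, 2.613]
ft_force: [-0.6, -0.4, -0.0]
gripper_width: -0.0
gripper_force: 0.0
top lug 0.95 [520.  142.2  98. ] [ 8.  34.6]
top catch_pin 0.8 [570.5 122.1  56. ] [62.4 36. ]
top hook_knob 0.81 [576.  107.6  85. ] [73.1 25. ]
top hook_hinge 0.52 [522.4  21.4  44. ] [ 57.8 -75.4]
side lug 0.67 [509.9 158.5  98. ] [-7.7 45.7]
side catch_pin 0.76 [567.6 117.   56. ] [61.7 30.2]
side hook_knob 0.89 [582.8 131.   85. ] [70.1 49.1]
side hook_hinge 0.83 [525.3  34.5  44. ] [ 55.3 -62.3]
```

View pics/f4.png

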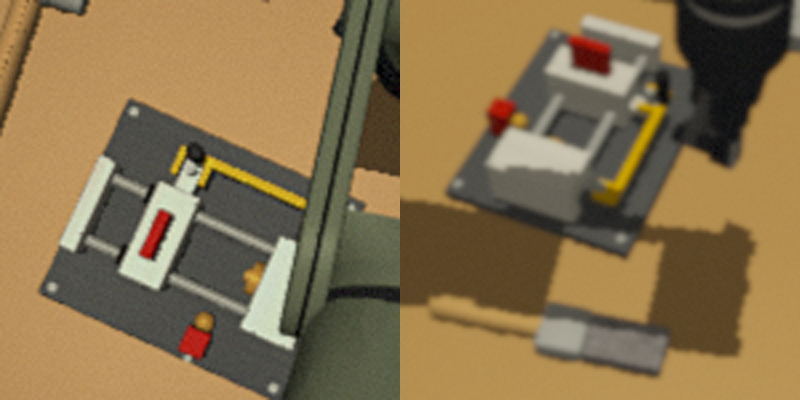

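The fork at about (193,165) in the top view sits around the pin, with the bar parallel to the base edge. I'll check the bar angle numerically before handing in.

```bash
python3 - <<'E'
from h import *
im,d=bot.read_camera("top")
hsv=cv2.cvtColor(im,cv2.COLOR_RGB2HSV)
m=cv2.inRange(hsv,(20,190,110),(32,255,255));m[:150]=0;m[:,:200]=0;m[:,300:]=0;m[250:]=0
ys,xs=np.nonzero(m)
P=np.array([ray("top",(x,y),48)[:2] for x,y in zip(xs,ys)])
L=(np.array([[.919,-.394],[.394,.919]])@(P-[499,113.5]).T).T
b=L[(L[:,1]<15)&(L[:,1]>-60)];print(len(L),len(b),np.polyfit(b[:,1],b[:,0],1),L.min(0),L.max(0))
E
```

```text
176 113 [6.11652681e-04 7.04231460e+01] [ 50.46965365 -53.52612221] [74.36380603 47.33971947]
```

```bash
python3 -c "from plant import bot;print(bot.finish_job())"
```

```text
the job is handed in; nothing more can be done
None
```

The mould is fully open against its stops and the hook's fork sits home around the catch pin (bar angle measured at about 0 rad); the arm is clear, the hammer, brush and casting were not touched, and the job was handed in at about 11 s.

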